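File a punched case in a lever arch file

ROBOT

A 6-joint arm with a two-finger parallel gripper is mounted at the origin on the work surface; the furniture and walls round the work are solid. World frame = base frame: x ahead of the robot, y to its left, z up, the work surface at z = 0. Lengths are in mm, angles in rad, forces in N, time in s.
With the tool pointing down it reaches from about 250 to 800 mm from the base axis. Payload 8.5 kg.
Tool frame: the origin (TCP) lies at the very end of the fingers, on their centre line; the grasp point (between the pads) lies 19 mm behind it; z points along the fingers, y is the line along which they close (so a half turn about z gives the same grasp; the last joint's range is limited). The gripper opens to 85 mm and grips with 20 to 120 N. Pads are 22 mm wide; open, the fingers measure 114 mm over their backs; the gripper's body (76 mm by 85 mm) begins 54 mm behind the grasp point. The pads swing forward as they close: fully open they stand 13 mm farther back than shut.
Start: joints at [-1.135, 0.238, -0.013, 1.319, 0, 1.571], TCP at [221.601, -475.89, 231.276] pointing down, gripper open.
Joint ranges: [-2.66, 2.66], [-1.03, 1.9], [-1.14, 1.46], [-1.82, 2.27], [-1.45, 1.34], [-3.14, 3.14]. Speed limits (rad/s): [2.22, 2.22, 2.79, 3.14, 3.14, 3.14].

INTERFACE

Orientations are given as a 3x3 rotation matrix whose columns are the frame's x, y, z axes.
In Python, from workcell import r gives the robot as it stands.
- The arm moves only by the tool apply_moves, never from a script. Its argument "increments" is one flat list of numbers, 5 for each row, row after row: the closure in counts, from 0 (fully open) to 255 (shut), then the shift along the tool's x, y, z in mm, then the turn about the tool's z in degrees. A call has 1 to 5 rows; each row shifts and turns the commanded pose from where the row before left it, along the tool's axes as they then stand; what a row does not reach is not made up. A row lasts 1/12 s, in which the tool goes at most 41.7 mm and 7.16 degrees, less where a joint would pass 70% of its speed; a pose out of reach is approached as far as the arm can. A call is refused whole if a number of a shift passes 41.7 or a number of a turn 7.16, either way. A call with a gripper value outside its range is refused whole. The fingers move at their own pace and stop on an object; "squeeze" is the grip in N (left out, the last holds). Time passes only in rows, so rows that do not move let the fingers close. It gives the time, the measured TCP pose, the force, the opening and the grip force at its end, in the units of the state.
- r.state(): the state, without advancing time (a new reading comes with each control period).
- r.capture(name): name is "scene" or "top" or "wrist"; returns (picture, depth): 480x640x3 uint8, red, green, blue; 480x640 float32, mm along the optical axis (not along the pixel's ray), 0 where there is no reading.
- r.camera_model(name): a dict with "vfov" (degrees; the focal length in pixels is half the picture's height over the tangent of half this angle, whatever the lens; pixels are square), "cx", "cy" (the principal point, pixels), "xyz" and "rotation" of the camera in the world; the wrist camera has in their place "tool_from_camera" (4x4, takes a point from camera to tool coordinates, whose origin is the TCP and whose axes are the flange's). Camera axes: x right, y down, z forward; pixel columns grow to the right and rows downward; lengths in mm; the calibration is good to about 2 mm. The wrist camera is an equidistant fisheye: a pixel r from the principal point sees the ray r / f radians off the axis. A picture is of the moment at which its call begins: read the wrist's pose just before it. camera_model takes no time and is no camera call.
- r.hand_in(): hands the job in; it is judged then, once.
The state is a dict: "clock": time; "q": joint angles; "qvel": joint speeds; "joint_efforts": joint torques, N m; "tool_pos": TCP position; "tcp_rot": TCP orientation; "contact_force": force on the tool from outside, world axes, zero at the start; "wrist_torque": the same for the moment, N m; "gripper_width": finger opening in mm; "finger_force": force on a finger pad.
Only numpy, scipy, OpenCV 4.12 (cv2) and the standard library are available. Lean on these libraries where they do the work, as an engineer would, in place of code of your own. Each camera call takes 0.05 s, during which the arm holds its last target. There are 200 camera calls.

TASK

File the small hard case in the open lever arch file: lift the lever all the way so that the rings spring open, thread both holes of the case's punched strip onto the two upright posts and let it down until the case lies flat on the back cover, then press the lever firmly down until it and the rings are fully home. Handle it gently: do not over-bend the springy lever, do not force the case onto the posts, and leave the other things on the desk where they are.

Things in the scene. Friction and masses are not known exactly. Their poses are not given: they have to be found in the camera images.
- file: Lever arch file, grey boards lined with pale paper, open, fixed to the desk. Origin: at desk level, midway between the two ring posts; z up, +x along the posts away from the lever, +y to the spine (mm in this frame elsewhere). Boards 3 mm thick: back cover x -160..80, y -125..56; spine and front cover on to y = 275. Steel plate on the back cover x -92..68, y -9..50, top z = 9.
- lever_hinge (a point): Hinge axis of the lever, at file x = -66, y = 15, z = 30 mm; the axis runs along the file's y. Raised, the lever leans to x = -93 mm and is about 118 mm high.
- paddle (a point): Centre of the lever's black thumb paddle, 75 mm from the hinge axis: 28 mm along the lever, 22 wide (file y), 8 thick. Closed, the lever is level and points to file -x: paddle at x = -141, y = 15, z = 32 mm, free beneath down to the cover (z = 3). It can be pinched across the 22 mm from above and swung in its arc with the fingers kept pointing down (it turns between the pads).
- lever (a joint): Angle of the lever's root, rad: 0 = down on its stop, rings closed; 1.2 = raised to its stop, rings open (ring angle = 0.6 x lever). Friction 0.5 N m (6 to 7 N at the paddle): near the closed end it stays where left, short of home too; past about 0.65 a spring takes it on up. Pressing down takes up to 16 N at the paddle from open, about 7 N over the last part.
- handle (a joint): Springy bend of the lever's outer part against its root (60 mm from the paddle), rad: 0 unloaded, negative when pressed down, 5 N m/rad or 1.4 N per mm at the paddle. With the paddle pressed just to its closed height the root is still 3 degrees or more from home: press it some mm lower, to 11 to 14 N, to bring the root home. Over-bent beyond 0.28 either way (23 N).
- case: Hard black filing case, loose, 0.1 to 0.2 kg, flat on the desk. Body 92 x 40 x 26 mm (x, y, z); origin: centre of its underside. Grasp across the 40 mm, above the strip: a punched strip 100 x 26 x 4 mm along its +y side, y = 20..46, underside 8 and top 12 mm above the body's underside. Filed, its axes are parallel to the file's, origin at file x = 0, y = -33, z = 3 mm.
- hole_near (a point): Centre of the strip's hole at the case's x = -40, y = 33 mm, on the underside of the strip (8 mm above the underside of the case). Hole 12 mm along x by 9.5 mm along y; it goes on the near post.
- hole_far (a point): The same for the hole at the case's x = +40 mm; it goes on the far post.
- post_near (a point): Rounded tip of the round post nearer the lever: 6 mm thick, at file x = -40, y = 0, tip z = 45 mm.
- post_far (a point): Tip of the other post, the same, at file x = +40 mm.
- ring_near (a point): End of the moving ring half at the near post (centre line of its 6 mm bar). Both halves turn on a shaft along x at file y = 40, z = 12 mm. Closed, they arch to z = 55 and this end is 4 mm above the post's tip; open, they lean 0.72 rad to +y (ends near y = 34, z = 66 mm) and leave the posts free from above.
- stapler: Red and black desk stapler, 144 x 34 x 57 mm, loose bystander; origin under its centre.
- sticky_cube: Block of sticky notes, 75 x 76 x 32 mm, loose bystander; origin under its centre.
- white_mug: White mug, 81 x 116 x 94 mm, loose bystander; origin under its centre.
- rubber_stamp: Hand stamp with turned black handle, 25 x 58 x 70 mm, loose bystander; origin under its centre.

How it is judged:
By the outcome, as a careful person would: the job done as asked, in the order asked, and still so for the second after the job is handed in, with the robot touching nothing.
It also fails if it takes over 72 s, if anything falls off the work surface, if the arm or the gripper's body presses on something with over 40 N, if the wrist force passes 120 N, or if a joint passes its speed limit or range.

## Working session

There is one attempt and no reset: what is moved stays moved. The work goes in short steps, Python scripts to look and compute and a tool call to move; the robot and the scene stay as the last step left them, time stands still between calls to the robot, and variables do not carry over. Pictures are saved under pics/ and viewed, at most 10 in all, crops included, and the job is handed in when it is done.

Besides the shell and the picture viewer there is one more tool, called by a JSON object that holds its "fn" and its "kwargs", one argument or row to a line. apply_moves: Moves the arm, as the interface text tells. Its arguments: {"type":"object","properties":{"increments":{"type":"array"},"squeeze":{"type":"number"}},"required":["increments"]}

```bash
mkdir -p pics; python3 - <<'E'
from workcell import r
import cv2,numpy as np
for n in ("scene","top"):
    p,d=r.capture(n); np.savez(f"pics/{n}0.npz",p=p,d=d)
    cv2.imwrite(f"pics/{n}0.png",p[...,::-1]); m=r.camera_model(n); print(n,m)
print(r.camera_model("wrist"));s=r.state();print(s)
E
```

```text
scene {'vfov': 51.94795181824791, 'cx': 322.73225646859845, 'cy': 231.4098870926973, 'xyz': array([ -187.95873502, -1186.10518189,   865.53686494]), 'rotation': array([[ 0.85744187, -0.26276905,  0.44243176],
       [-0.5145493 , -0.42830547,  0.742828  ],
       [-0.00569627, -0.86458479, -0.50245467]])}
top {'vfov': 57.976622350906574, 'cx': 317.68016900600236, 'cy': 244.04974798068042, 'xyz': array([ 423.17847768,  -25.309076  , 1213.46572742]), 'rotation': array([[-2.42634053e-02, -9.95742209e-01,  8.89310963e-02],
       [-9.99705493e-01,  2.41260340e-02, -2.61943424e-03],
       [ 4.62726584e-04, -8.89684619e-02, -9.96034336e-01]])}
{'vfov': 65.70646984690485, 'cx': 322.2101541414336, 'cy': 243.6659760617145, 'tool_from_camera': array([[-4.78849665e-05, -9.62355336e-01, -2.71794416e-01,
         6.92436370e+01],
       [ 9.99999976e-01,  1.17536186e-05, -2.17797421e-04,
        -1.28420294e-01],
       [ 2.12793078e-04, -2.71794420e-01,  9.62355313e-01,
        -1.42553056e+02],
       [ 0.00000000e+00,  0.00000000e+00,  0.00000000e+00,
         1.00000000e+00]])}
{'clock': 0.1, 'q': array([-1.13497331e+00,  2.38736881e-01, -1.41309345e-02,  1.31917582e+00,
        1.29005745e-05,  1.57079222e+00]), 'qvel': array([-0.00124861, -0.00090345,  0.00312245,  0.00135793,  0.00071923,
        0.00160615]), 'joint_efforts': array([-4.76098212e-04, -5.39721072e+01,  3.46998668e+01,  1.35032486e-02,
        3.13198811e-06, -5.24714181e-06]), 'tool_pos': array([ 221.49122736, -475.61236771,  230.74864434]), 'tcp_rot': array([[ 9.06521180e-01,  4.22160023e-01, -5.14863461e-04],
       [ 4.22160337e-01, -9.06520468e-01,  1.13615673e-03],
       [ 1.29056875e-05, -1.24730507e-03, -9.99999222e-01]]), 'contact_force': array([ 0.11513339, -0.12457988,  0.2013485 ]), 'wrist_torque': array([-0.04210006,  0.01888602, -0.00389829]), 'finger_force': 0.0, 'gripper_width': 85.49444508119134}
```

View pics/top0.png

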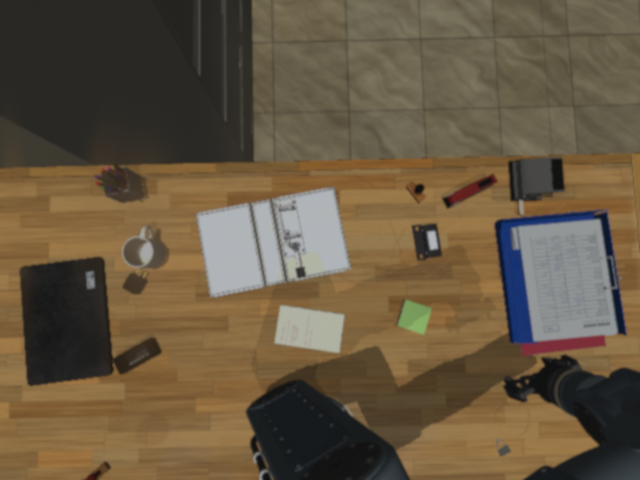

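View pics/scene0.png

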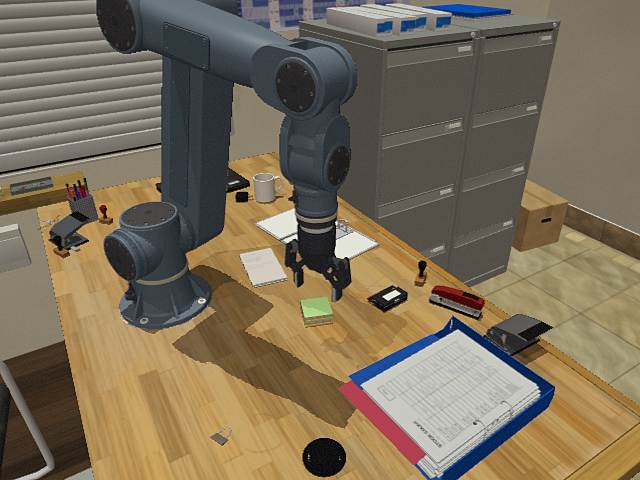

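The top view shows the file around px (272,242), its paddle at (301,272) on the robot side, the case at (428,241), the stamp at (416,190) and the stapler at (470,190). I'll zoom in on the file and case.

```bash
cat > h.py <<'E'
import numpy as np,cv2
from workcell import r
F=lambda m:240/np.tan(np.radians(m["vfov"]/2))
def pose(n,s=None):
    m=r.camera_model(n)
    if n!="wrist": return m,m["rotation"],m["xyz"]
    T=m["tool_from_camera"]; R=s["tcp_rot"]; return m,R@T[:3,:3],R@T[:3,3]+s["tool_pos"]
def ray(n,uv,s=None):
    m,R,o=pose(n,s); a=(np.atleast_2d(uv).astype(float)-[m["cx"],m["cy"]])/F(m)
    if n=="wrist":
        t=np.linalg.norm(a,axis=1,keepdims=True); k=np.sinc(t/np.pi)
        d=np.hstack([a*k,np.cos(t)])
    else: d=np.hstack([a,np.ones((len(a),1))])
    return o,d@R.T
def plane(n,uv,z,s=None):
    o,d=ray(n,uv,s); return o+d*((z-o[2])/d[:,2])[:,None]
def cloud(n,d,s=None):
    v,u=np.mgrid[:480,:640]; o,q=ray(n,np.c_[u.ravel(),v.ravel()],s)
    _,R,_=pose(n,s); zc=q@R[:,2]
    return (o+q*(d.ravel()/zc)[:,None]).reshape(480,640,3)
def proj(n,P,s=None):
    m,R,o=pose(n,s); c=(np.atleast_2d(P)-o)@R
    if n=="wrist":
        t=np.arctan2(np.hypot(c[:,0],c[:,1]),c[:,2]); k=t/np.hypot(c[:,0],c[:,1])
        a=c[:,:2]*k[:,None]
    else: a=c[:,:2]/c[:,2:]
    return a*F(m)+[m["cx"],m["cy"]]
E
python3 - <<'E'
from h import *
t=np.load("pics/top0.npz");p,d=t["p"],t["d"]
c1=cv2.resize(p[180:300,190:360],None,fx=4,fy=4,interpolation=cv2.INTER_CUBIC)
c2=cv2.resize(p[170:270,400:510],None,fx=4,fy=4,interpolation=cv2.INTER_CUBIC)
im=np.zeros((600,800,3),np.uint8)
a=cv2.resize(c1,(510,360));im[:360,:510]=a
im[:267,510:800]=cv2.resize(c2,(290,264))[:267] if 0 else cv2.copyMakeBorder(cv2.resize(c2,(290,264)),0,3,0,0,cv2.BORDER_CONSTANT)
cv2.imwrite("pics/crop1.png",im[:370,:,::-1])
C=cloud("top",d)
g=p.max(2).astype(int)-p.min(2); m=((p.min(2)>110)&(g<30)).astype(np.uint8); m[:180]=0;m[300:]=0;m[:,:190]=0;m[:,360:]=0
m=cv2.morphologyEx(m,cv2.MORPH_CLOSE,np.ones((9,9)))
k=max(cv2.findContours(m,0,1)[0],key=cv2.contourArea); b=cv2.minAreaRect(k);B=cv2.boxPoints(b);print(b);print(plane("top",B,3))
# lone dark case
m=(p.max(2)<75).astype(np.uint8);m[:215]=0;m[265:]=0;m[:,:408]=0;m[:,445:]=0
k=max(cv2.findContours(m,0,1)[0],key=cv2.contourArea);b=cv2.minAreaRect(k);print(b);print(plane("top",cv2.boxPoints(b),20))
for v in range(222,262,3): print(v,np.round(C[v,410:446,2]).astype(int))
E
```

```text
((271.8653869628906, 241.32691955566406), (86.09498596191406, 143.16477966308594), 78.69007110595703)
[[ 627.30908314  320.61368138    3.        ]
 [ 698.26387987  -77.81650035    3.        ]
 [ 457.74424171 -118.3337597     3.        ]
 [ 389.42269536  273.48211587    3.        ]]
((426.4459533691406, 241.17568969726562), (34.3593864440918, 23.837852478027344), 80.53767395019531)
[[ 573.17727774 -291.09271221   20.        ]
 [ 582.56143841 -356.90100424   20.        ]
 [ 487.94418226 -367.91785473   20.        ]
 [ 478.7039316  -302.5584545    20.        ]]
222 [-6  2 -1 -3 -2 -2  0 -1 -2 -1  4  3 -4 -2 -2 -1 -1 -2  0 -2  0 -1 -3 -2
  1  0 -6  0  2  0  1 -4  2  0 -2 -5]
225 [ 0 -3 -1 -2 -1 13 14 10 10 15 12  1 -2 18 22 26 25 27 22 26 25 24 26 24
 26 25 27 -3 -6 -5 -6 -2 -4  2 -3 -3]
228 [  -2    0   11   11   11    0    2   -3    5   11   10   10   16   27
   29   27   25   25   25   23   27   25   29   27   20   21   25    7
   -5   -2 1213    1   -1   -3    0   -2]
231 [ 0 -3 -3 11 10 10 11  8 10 11 10  8 22 25 24 22 22 24 27 23 19 27 29 23
 22 27 27 26  4  2 -3 -4 -3 -2  0  0]
23
[... 520 characters left out ...]
25 27 24 24 24
 27 23 27 28 26 26  0  2 -3 -3  2 -3]
249 [ 0  1  1  1 -2  7 10 11 13 12 10 10 10  8 14 13 21 27 25 25 26 22 23 25
 27 28 31 23 26 25 28  0 -2  2 -1 -3]
252 [   1   -1   -3   -2 1213    0   16   10   11   13    8   12   10   10
   17   13   19   25   23   26   19   21   25   27   24   22   25   24
   25   22   24    1   -1   -2    2    0]
255 [ 4 -2 -4  0  9  0 13 16  9 13  1  2 -2 10 17  8 14 26 27 26 21 25 26 26
 28 26 26 20 30 25 23 21  2  1  0 -3]
258 [-1  0 -1  4 -4 -4 -1 11 12  8 -2  1  1 12  7  7  7 16  0 -4 -2  1  2 -1
 -2  5  0  1  1  1  0 -3  3 -1 -4 -3]
261 [-1  3 -3 -1 -3 -5  0  2  1  6 -6 -2  3 -5 -2 -2  3 -1  1 -2 -2 -5 -2  4
  3 -5 -3  0  0 -3 -1 -3 -4 -3 -5 -2]
```

View pics/crop1.png

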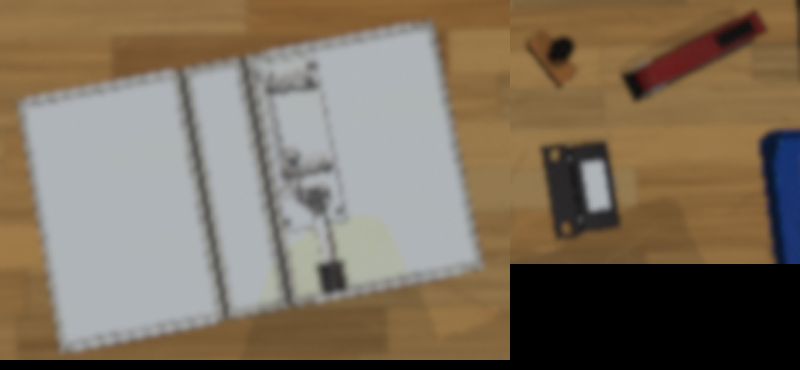

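The case lies with its strip toward world +y and yaw about 10°, almost parallel to the file (yaw about 10°, origin near (596,33)). Next I'll fly over the case for a close wrist view.

{"fn": "apply_moves", "kwargs": {
  "increments": [0,35,-2,0,0,0,35,-2,0,0,0,35,-2,0,0,0,35,-2,0,0,0,35,-2,0,0],
  "squeeze": 30
}}

```text
clock: 0.52
tool_pos: [377.1, -391.9, 231.0]
tcp_rot: [[0.907, 0.422, -0.0], [0.422, -0.907, 0.0], [-0.0, -0.001, -1.0]]
contact_force: [0.3, -1.2, -0.4]
gripper_width: 85.4
finger_force: 0.0
```

{"fn": "apply_moves", "kwargs": {
  "increments": [0,30,0,0,0,0,30,0,0,5,0,30,0,0,5,0,15,0,0,5,0,0,0,0,0]
}}

```text
clock: 0.93
tool_pos: [475.8, -352.2, 230.3]
tcp_rot: [[0.985, 0.172, -0.0], [0.172, -0.985, 0.001], [-0.0, -0.001, -1.0]]
contact_force: [0.3, 0.5, -1.2]
gripper_width: 85.4
finger_force: 0.0
```

```bash
python3 - <<'E'
from h import *
s=r.state();p,d=r.capture("wrist");np.savez("pics/w1.npz",p=p,d=d,**s)
cv2.imwrite("pics/w1.png",p[...,::-1]);print(s["clock"],s["tool_pos"],s["tcp_rot"][:,0],s["qvel"].max())
E
```

```text
0.9333 [ 475.79321597 -352.15096292  230.28140953] [ 9.85182255e-01  1.71510710e-01 -1.75406698e-05] 0.00458792117043691
```

View pics/w1.png

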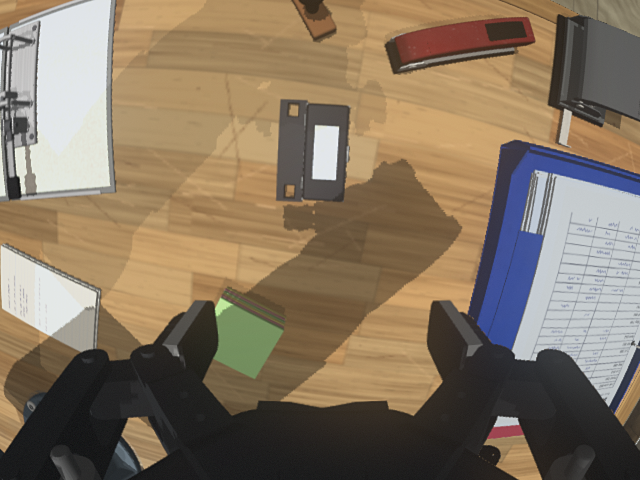

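The case is clear at px (313,152): holes at (292,109) and (290,190), strip to the left, body to the right. I'll measure it, then go and view the file.

```bash
python3 - <<'E'
from h import *
t=np.load("pics/w1.npz");p=t["p"];s={k:t[k] for k in("tool_pos","tcp_rot")}
hsv=cv2.cvtColor(p,cv2.COLOR_RGB2HSV)
dark=((hsv[...,1]<90)&(p.max(2)<110)).astype(np.uint8)
roi=np.zeros_like(dark);roi[90:210,270:358]=1;dark*=roi
hol=((hsv[...,1]>90)).astype(np.uint8)
H=[]
for (a,b) in((109,292),(190,290)):
    w=np.zeros_like(hol);w[a-13:a+14,b-11:b+12]=1
    n,l,st,c=cv2.connectedComponentsWithStats(hol*w)
    i=l[a,b];print("hole",st[i],c[i]);H.append(c[i])
P=plane("wrist",np.array(H),10,s);print(P)
v=P[0]-P[1];yaw=np.arctan2(v[1],v[0]);print(np.linalg.norm(v),np.degrees(yaw))
R=np.array([[np.cos(yaw),-np.sin(yaw)],[np.sin(yaw),np.cos(yaw)]])
o=P[:,:2].mean(0)-R@[0,33];print("origin holes",o)
# body top 26: label etc - dark+white contour, right side edges
C=cloud("wrist",t["d"],s);m=(C[...,2]>20)&(C[...,2]<35)&(roi>0)
k=cv2.minAreaRect(C[m][:,:2].astype(np.float32));print("bodytop",k,C[m][:,2].mean(), "n",m.sum())
m=(C[...,2]>6)&(C[...,2]<17)&(roi>0);print("strip",cv2.minAreaRect(C[m][:,:2].astype(np.float32)))
print("desk z",np.median(C[215:230,330:420,2]))
E
```

```text
hole [288 104  11  12 115] [293.04347826 109.48695652]
hole [285 185  10  12 115] [289.30434783 190.34782609]
[[ 570.05257562 -306.78697997   10.        ]
 [ 491.04792199 -316.11103555   10.        ]]
79.55295914159527 6.73085946492406
origin holes [ 534.41803496 -344.22156076]
bodytop ((534.58984375, -344.455322265625), (92.4283218383789, 43.48271179199219), 6.912230491638184) 25.833756907486972 n 4222
strip ((530.8759765625, -311.1112976074219), (100.59400177001953, 26.840965270996094), 6.699213981628418)
desk z -0.10645060959299713
```

{"fn": "apply_moves", "kwargs": {
  "increments": [0,0,-40,0,0,0,0,-40,0,0,0,0,-40,0,0,0,0,-40,0,0,0,0,-40,0,0]
}}

```text
clock: 1.4
tool_pos: [436.6, -155.6, 231.1]
tcp_rot: [[0.985, 0.174, -0.001], [0.174, -0.985, 0.0], [-0.001, -0.0, -1.0]]
contact_force: [1.3, 0.0, 0.7]
gripper_width: 85.4
finger_force: 0.0
```

{"fn": "apply_moves", "kwargs": {
  "increments": [0,-10,-40,0,0,0,-10,-40,0,0,0,-10,-40,0,0,0,-10,-30,0,0,0,0,0,0,0]
}}

```text
clock: 1.82
tool_pos: [369.3, -13.0, 231.4]
tcp_rot: [[0.984, 0.178, -0.001], [0.178, -0.984, 0.001], [-0.001, -0.001, -1.0]]
contact_force: [0.1, -1.1, -0.8]
gripper_width: 85.5
finger_force: 0.0
```

```bash
python3 - <<'E'
from h import *
s=r.state();p,d=r.capture("wrist");np.savez("pics/w2.npz",p=p,d=d,**s)
cv2.imwrite("pics/w2.png",p[...,::-1]);print(s["clock"],s["tool_pos"],s["tcp_rot"][:,0],s["qvel"].max())
E
```

```text
1.8167 [369.32491347 -12.9661665  231.38010611] [ 0.98403405  0.17797721 -0.00104494] 0.053838438128561934
```

View pics/w2.png

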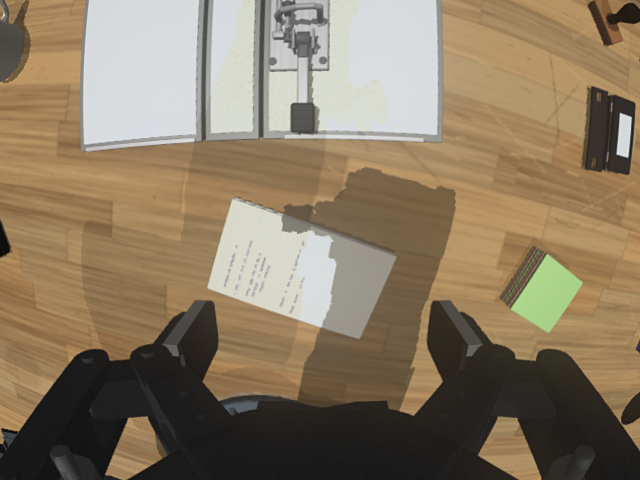

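The paddle is at px (302,117), and the posts are cut off at the top edge. I'll move 110 mm forward so the whole mechanism is in view.

{"fn": "apply_moves", "kwargs": {
  "increments": [0,30,0,0,0,0,30,0,0,0,0,30,0,0,0,0,20,0,0,0,0,0,0,0,0]
}}

```text
clock: 2.28
tool_pos: [485.1, 2.2, 230.5]
tcp_rot: [[0.985, 0.174, 0.001], [0.174, -0.985, -0.0], [0.001, 0.0, -1.0]]
contact_force: [-0.9, -0.9, -0.5]
gripper_width: 85.6
finger_force: 0.0
```

```bash
python3 - <<'E'
from h import *
s=r.state();p,d=r.capture("wrist");np.savez("pics/w3.npz",p=p,d=d,**s)
cv2.imwrite("pics/w3.png",cv2.resize(p[0:300,100:500,::-1],(800,600)));print(s["clock"],s["tool_pos"],s["tcp_rot"][:,0],s["qvel"].max())
E
```

```text
2.2833 [485.05179998   2.20899597 230.45599398] [9.84815284e-01 1.73603364e-01 8.52963186e-04] 0.026562148123091173
```

View pics/w3.png

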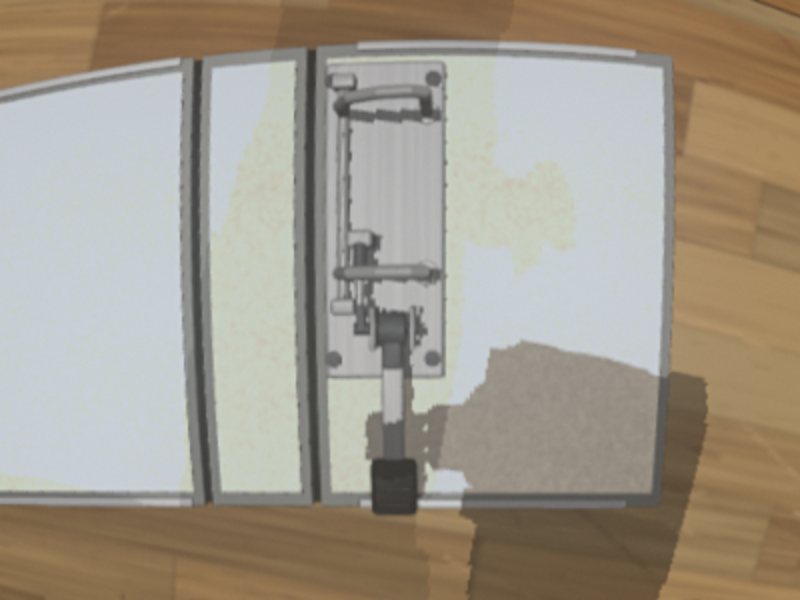

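Crop px: plate corners at about (328,62), (444,62), (444,377) and (327,377); cover corners at (672,58) and (658,503); paddle at (394,487). I'll fit the file pose from these.

```bash
python3 - <<'E'
from h import *
t=np.load("pics/w3.npz");p=t["p"];s={k:t[k] for k in("tool_pos","tcp_rot")}
g=cv2.cvtColor(p,cv2.COLOR_RGB2GRAY)
c=lambda a:np.array(a)/2.+[100,0]
# cover right/near edge by wood/board saturation; corners refined by hand
img=c([(328,62),(444,62),(444,377),(327,377),(672,58),(658,503)])
z=[9,9,9,9,3,3]
f=np.array([(68,50),(68,-9),(-92,-9),(-92,50),(80,-125),(-160,-125)],float)
W=np.vstack([plane("wrist",i,zz,s) for i,zz in zip(img,z)])[:,:2]
def fit(f,W):
    a=f-f.mean(0);b=W-W.mean(0);th=np.arctan2((a[:,0]*b[:,1]-a[:,1]*b[:,0]).sum(),(a*b).sum())
    R=np.array([[np.cos(th),-np.sin(th)],[np.sin(th),np.cos(th)]]);o=W.mean(0)-R@f.mean(0);return th,o,R,(W-o)@R-f
for sl in(slice(0,4),slice(0,6)):
    th,o,R,e=fit(f[sl],W[sl]);print(np.degrees(th),o,"\n",e.round(1))
# paddle top by dark mask
m=(p.max(2)<60).astype(np.uint8);m[:225]=0;m[260:]=0;m[:,:284]=0;m[:,310:]=0
k=max(cv2.findContours(m,0,1)[0],key=cv2.contourArea);b=cv2.minAreaRect(k);print(b)
C=cloud("wrist",t["d"],s);mm=(C[...,2]>25)&(m>0);q=C[mm];print("paddle",np.median(q[:,2]),mm.sum(),((q[:,:2].mean(0)-o)@R),((plane("wrist",b[0],36,s)[0,:2]-o)@R))
# ring tips/posts: depth
F=np.dstack([(C[...,:2]-o)@R,C[...,2]])
for x in(-40,40):
    mm=(abs(F[...,0]-x)<12)&(F[...,2]>38)&(F[...,1]<60)&(F[...,1]>-15);q=F[mm];print(x,mm.sum(),q.mean(0),np.percentile(q,[5,95],axis=0).round(1))
    lo=q[:,1]<10;print(q[lo].mean(0))
E
```

```text
9.652935945698976 [596.14301324  30.46559514] 
 [[-0.  -1. ]
 [-1.5  1.3]
 [ 0.7  0.3]
 [ 0.8 -0.6]]
9.672148308190614 [596.21711303  30.9410148 ] 
 [[-0.2 -1.5]
 [-1.6  0.8]
 [ 0.5 -0.1]
 [ 0.7 -1.1]
 [-1.8  0.8]
 [ 2.4  1. ]]
((296.5, 242.5), (25.0, 21.0), 90.0)
paddle 35.38920667423588 185 [-135.13769494   13.82421416] [-139.23882738   14.68765235]
-40 3476 [-44.7673076   -6.64718682 342.67582313] [[-45.3  -9.   52.2]
 [-39.6  14.1 373.1]]
[-45.11292186  -8.54658969 361.3954951 ]
40 330 [39.86933267 16.48974195 50.25095984] [[37.6 -1.  41.1]
 [42.9 35.5 55. ]]
[39.64263294  3.21935415 51.28477997]
```

{"fn": "apply_moves", "kwargs": {
  "increments": [110,-9,-8,36,-0.3,110,-9,-8,36,0,110,-9,-8,36,0,110,0,0,36,0,110,0,0,30,0]
}}

```text
clock: 2.75
tool_pos: [448.3, 21.1, 55.6]
tcp_rot: [[0.984, 0.179, -0.001], [0.179, -0.984, -0.0], [-0.001, 0.0, -1.0]]
contact_force: [1.1, -0.0, -1.2]
gripper_width: 48.8
finger_force: 0.0
```

{"fn": "apply_moves", "kwargs": {
  "increments": [110,0,0,0,0]
}}

```text
clock: 2.83
tool_pos: [446.0, 20.9, 53.1]
tcp_rot: [[0.984, 0.178, -0.008], [0.178, -0.984, -0.001], [-0.008, -0.001, -1.0]]
contact_force: [-1.4, -0.9, -0.9]
gripper_width: 48.6
finger_force: 0.0
```

{"fn": "apply_moves", "kwargs": {
  "increments": [110,0,0,0,0,110,0,0,0,0]
}}

```text
clock: 3.0
tool_pos: [451.3, 21.6, 58.8]
tcp_rot: [[0.984, 0.178, 0.001], [0.178, -0.984, 0.0], [0.001, 0.0, -1.0]]
contact_force: [0.4, -1.0, -0.3]
gripper_width: 48.5
finger_force: 0.0
```

{"fn": "apply_moves", "kwargs": {
  "increments": [110,2,0,14,0.5,110,1,0,14,0,110,0,0,12,0,110,0,0,6,0,110,0,0,0,0]
}}

```text
clock: 3.42
tool_pos: [454.1, 22.5, 11.9]
tcp_rot: [[0.986, 0.17, 0.001], [0.17, -0.986, 0.0], [0.001, 0.0, -1.0]]
contact_force: [0.3, -0.2, -0.0]
gripper_width: 48.5
finger_force: 0.0
```

{"fn": "apply_moves", "kwargs": {
  "increments": [110,0,0,0,0,110,0,0,0,0]
}}

```text
clock: 3.58
tool_pos: [454.5, 22.7, 12.5]
tcp_rot: [[0.986, 0.17, 0.002], [0.17, -0.986, 0.0], [0.002, 0.0, -1.0]]
contact_force: [0.6, 0.3, -0.2]
gripper_width: 48.6
finger_force: 0.0
```

```bash
python3 - <<'E'
from h import *
s=r.state();p,d=r.capture("wrist")
cv2.imwrite("pics/w4.png",p[...,::-1]);print(s["clock"],s["tool_pos"],s["tcp_rot"])
E
```

```text
3.5833 [454.51431559  22.67467959  12.51922337] [[ 9.85513379e-01  1.69587856e-01  1.82731717e-03]
 [ 1.69587774e-01 -9.85515067e-01  2.01273664e-04]
 [ 1.83498217e-03  1.11532762e-04 -9.99998310e-01]]
```

View pics/w4.png

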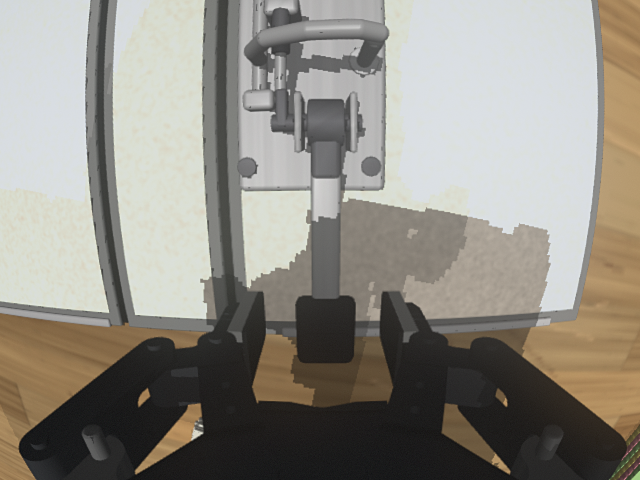

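The paddle (297–355 px) sits centred between the pads (265 and 382), so I can close.

{"fn": "apply_moves", "kwargs": {
  "increments": [200,0,0,0,0,255,0,0,0,0,255,0,0,0,0,255,0,0,0,0],
  "squeeze": 40
}}

```text
clock: 3.97
tool_pos: [453.8, 21.5, 11.7]
tcp_rot: [[0.986, 0.169, 0.001], [0.169, -0.986, -0.003], [0.0, 0.003, -1.0]]
contact_force: [-0.6, -8.3, 2.5]
gripper_width: 21.0
finger_force: 41.0
```

```bash
python3 - <<'E'
import numpy as np
th=np.arange(0,1.31,.1);print(np.diff(np.c_[-75*np.cos(th)+2*np.sin(th),75*np.sin(th)+2*np.cos(th)],axis=0).round(1).tolist())
E
```

```text
[[0.6, 7.5], [1.3, 7.4], [2.0, 7.2], [2.8, 7.0], [3.4, 6.7], [4.1, 6.3], [4.7, 5.8], [5.3, 5.3], [5.8, 4.8], [6.2, 4.2], [6.6, 3.6], [6.9, 2.9], [7.2, 2.2]]
```

{"fn": "apply_moves", "kwargs": {
  "increments": [255,0.2,1,-3.7,0,255,0.4,0,-3.7,0,255,0.6,0,-3.7,0,255,0.7,0,-3.7,0,255,1,0,-3.6,0]
}}

```text
clock: 4.38
tool_pos: [455.9, 21.3, 29.2]
tcp_rot: [[0.986, 0.169, -0.002], [0.169, -0.986, -0.002], [-0.002, 0.002, -1.0]]
contact_force: [1.9, -4.6, -10.4]
gripper_width: 21.2
finger_force: 39.5
```

{"fn": "apply_moves", "kwargs": {
  "increments": [255,1.1,0,-3.6,0,255,1.3,0,-3.5,0,255,1.5,0,-3.5,0,255,1.7,0,-3.4,0,255,1.8,0,-3.3,0]
}}

```text
clock: 4.8
tool_pos: [462.4, 22.6, 46.4]
tcp_rot: [[0.986, 0.169, -0.003], [0.169, -0.986, -0.002], [-0.003, 0.001, -1.0]]
contact_force: [-0.6, -4.5, -5.3]
gripper_width: 21.0
finger_force: 39.3
```

{"fn": "apply_moves", "kwargs": {
  "increments": [255,2,0,-3.2,0,255,2.1,0,-3.1,0,255,2.3,0,-3,0,255,2.4,0,-2.8,0,255,2.6,0,-2.7,0]
}}

```text
clock: 5.22
tool_pos: [473.4, 24.6, 61.3]
tcp_rot: [[0.986, 0.169, -0.004], [0.169, -0.986, -0.002], [-0.004, 0.001, -1.0]]
contact_force: [-3.6, -4.8, -1.0]
gripper_width: 21.2
finger_force: 39.2
```

{"fn": "apply_moves", "kwargs": {
  "increments": [255,2.7,0,-2.6,0,255,2.8,0,-2.5,0,255,3,0,-2.3,0,255,3.1,0,-2.1,0,255,3.1,0,-2,0]
}}

```text
clock: 5.63
tool_pos: [488.1, 27.3, 73.1]
tcp_rot: [[0.986, 0.169, -0.003], [0.169, -0.986, -0.001], [-0.003, 0.001, -1.0]]
contact_force: [-3.3, -3.7, 1.5]
gripper_width: 20.9
finger_force: 39.0
```

{"fn": "apply_moves", "kwargs": {
  "increments": [255,3.2,0,-1.8,0,255,3.3,0,-1.7,0,255,3.4,0,-1.5,0,255,3.4,0,-1.3,0,255,0,0,0,0]
}}

```text
clock: 6.05
tool_pos: [502.8, 30.0, 79.9]
tcp_rot: [[0.986, 0.17, -0.0], [0.17, -0.986, -0.0], [-0.001, 0.0, -1.0]]
contact_force: [-3.6, -1.8, 5.3]
gripper_width: 20.5
finger_force: 39.2
```

{"fn": "apply_moves", "kwargs": {
  "increments": [255,2.5,0,-1.5,0,255,0,0,0,0,110,0,0,0,0,110,0,0,0,0,110,0,0,0,0]
}}

```text
clock: 6.47
tool_pos: [505.6, 30.9, 81.3]
tcp_rot: [[0.985, 0.17, 0.001], [0.17, -0.985, 0.001], [0.001, -0.001, -1.0]]
contact_force: [0.1, -0.4, 0.7]
gripper_width: 48.6
finger_force: 0.0
```

{"fn": "apply_moves", "kwargs": {
  "increments": [110,0,0,-10,0,110,0,0,-30,0,110,0,0,-40,0,110,0,0,-40,0,110,0,0,-30,0]
}}

```text
clock: 6.88
tool_pos: [505.5, 30.7, 235.1]
tcp_rot: [[0.985, 0.17, 0.003], [0.17, -0.985, 0.001], [0.003, -0.0, -1.0]]
contact_force: [1.3, -0.1, -0.6]
gripper_width: 48.4
finger_force: 0.0
```

{"fn": "apply_moves", "kwargs": {
  "increments": [110,0,20,0,0,110,0,30,0,0,110,0,10,0,0,110,0,0,0,0]
}}

```text
clock: 7.22
tool_pos: [515.7, -30.2, 231.8]
tcp_rot: [[0.986, 0.167, 0.001], [0.167, -0.986, -0.0], [0.001, 0.0, -1.0]]
contact_force: [-0.3, -0.1, -0.2]
gripper_width: 48.6
finger_force: 0.0
```

```bash
python3 - <<'E'
from h import *
s=r.state();p,d=r.capture("wrist");np.savez("pics/w5.npz",p=p,d=d,**s)
cv2.imwrite("pics/w5.png",p[...,::-1]);print(s["clock"],s["tool_pos"],s["tcp_rot"][:,0])
E
```

```text
7.2167 [515.71346331 -30.20447241 231.79534709] [9.85891206e-01 1.67384880e-01 9.12407747e-04]
```

View pics/w5.png

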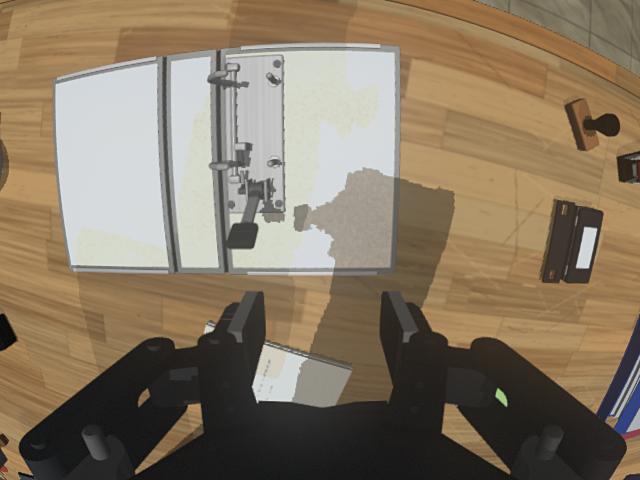

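The rings have swung to +y and the lever stands up; the posts are free at px (273,78) and (275,162). Now to the case, plus a numeric check of the post positions.

```bash
python3 - <<'E'
from h import *
t=np.load("pics/w5.npz");s={k:t[k] for k in("tool_pos","tcp_rot")};p=t["p"]
C=cloud("wrist",t["d"],s);a=np.radians(9.66);R=np.array([[np.cos(a),-np.sin(a)],[np.sin(a),np.cos(a)]]);o=np.array([596.2,30.8])
F=np.dstack([(C[...,:2]-o)@R,C[...,2]])
for x in(-40,40):
    for z0,z1 in((16,30),(30,42),(42,60)):
        m=(abs(F[...,0]-x)<14)&(F[...,2]>z0)&(F[...,2]<z1)&(abs(F[...,1])<12);q=F[m];print(x,z0,m.sum(),q.mean(0).round(1) if len(q) else 0)
    print("pred tip",proj("wrist",np.r_[o+R@[x,0],45],s))
m=(F[...,2]>60)&(F[...,2]<130)&(F[...,0]<-70)&(F[...,0]>-115)&(abs(F[...,1]-15)<25);q=F[m];print("paddle",q.min(0),q.max(0),q.mean(0))
for x in(-40,40):
    m=(abs(F[...,0]-x)<8)&(F[...,2]>35)&(F[...,1]>15)&(F[...,1]<75)&(F[...,2]<90);q=F[m];print("ring",q.max(0),q[q[:,2].argmax()],np.median(q,0))
E
```

```text
-40 16 14 [-38.3  -1.9  23.2]
-40 30 15 [-38.3  -1.8  37.3]
-40 42 27 [-38.8   0.2  44.2]
pred tip [[269.87454916 164.19108449]]
40 16 19 [38.7 -1.2 23.5]
40 30 21 [39.1 -0.8 36.2]
40 42 32 [40.6  0.4 43.7]
pred tip [[269.1798495   75.29167438]]
paddle [-98.67980974   3.75225277  60.22667148] [-73.07112297  25.62051691 115.27789945] [-87.1084817   14.19398102  98.44479749]
ring [-36.50361622  57.40904248  70.61927265] [-40.61024609  33.61328597  70.61927265] [-38.99072482  40.64985907  66.91706867]
ring [43.68550656 57.81944263 70.59066141] [41.29957001 33.37456239 70.59066141] [39.44090767 43.09438962 65.25054405]
```

{"fn": "apply_moves", "kwargs": {
  "increments": [85,-4.3,39,0,0,85,-4.3,39,0,0,85,-4.3,39,0,0,85,-4.3,39,0,0,85,-4.3,39,0,0]
}}

```text
clock: 7.68
tool_pos: [527.2, -224.9, 231.3]
tcp_rot: [[0.985, 0.171, -0.0], [0.171, -0.985, 0.001], [0.0, -0.001, -1.0]]
contact_force: [0.8, -0.5, -0.2]
gripper_width: 57.0
finger_force: 0.0
```

{"fn": "apply_moves", "kwargs": {
  "increments": [85,-4.3,39,0,0,85,-4.3,39,20,0,85,-4.3,39,30,2.8,85,0,0,30,0,85,0,0,20,0]
}}

```text
clock: 8.1
tool_pos: [533.2, -334.2, 133.8]
tcp_rot: [[0.993, 0.119, -0.002], [0.119, -0.993, 0.002], [-0.002, -0.002, -1.0]]
contact_force: [-0.9, -0.3, -0.1]
gripper_width: 56.5
finger_force: 0.0
```

{"fn": "apply_moves", "kwargs": {
  "increments": [85,0,0,0,0,85,0,0,0,0,85,0,0,0,0]
}}

```text
clock: 8.35
tool_pos: [534.8, -333.1, 138.4]
tcp_rot: [[0.992, 0.122, 0.001], [0.122, -0.992, -0.001], [0.001, 0.001, -1.0]]
contact_force: [0.2, -0.1, 1.0]
gripper_width: 57.2
finger_force: 0.0
```

```bash
python3 - <<'E'
from h import *
s=r.state();p,d=r.capture("wrist");np.savez("pics/w6.npz",p=p,d=d,**s)
C=cloud("wrist",d,s);near=np.linalg.norm(C[...,:2]-[534.5,-344.3],axis=2)<85
m=(C[...,2]>20)&(C[...,2]<33)&near
print(cv2.minAreaRect(C[m][:,:2].astype(np.float32)),m.sum())
m=(C[...,2]>7)&(C[...,2]<16)&near
print(cv2.minAreaRect(C[m][:,:2].astype(np.float32)),m.sum())
print(proj("wrist",[[534.5,-344.3,26]],s),s["tool_pos"],s["tcp_rot"][:,0])
E
```

```text
((535.0208129882812, -344.1004943847656), (91.59752655029297, 43.1341552734375), 6.46178674697876) 6897
((532.7238159179688, -329.13385009765625), (100.47212219238281, 62.8174934387207), 5.929337501525879) 3985
[[338.10700963 242.3261661 ]] [ 534.82367254 -333.06350998  138.35102857] [0.99249367 0.12228993 0.00122113]
```

{"fn": "apply_moves", "kwargs": {
  "increments": [85,-1.3,11,20,0.3,85,0,0,30,0,85,0,0,30,0,85,0,0,20,0,85,0,0,0,0]
}}

```text
clock: 8.82
tool_pos: [532.8, -343.2, 34.5]
tcp_rot: [[0.993, 0.117, -0.003], [0.117, -0.993, 0.002], [-0.003, -0.003, -1.0]]
contact_force: [-0.5, 0.4, -0.4]
gripper_width: 56.6
finger_force: 0.0
```

{"fn": "apply_moves", "kwargs": {
  "increments": [85,0,0,0,0,85,0,0,0,0]
}}

```text
clock: 8.98
tool_pos: [535.4, -345.2, 39.3]
tcp_rot: [[0.993, 0.117, 0.003], [0.117, -0.993, -0.002], [0.002, 0.002, -1.0]]
contact_force: [0.3, 0.3, 0.3]
gripper_width: 57.1
finger_force: 0.0
```

{"fn": "apply_moves", "kwargs": {
  "increments": [85,-0.5,-0.5,8,0,85,0,0,8,0,85,0,0,6,0,85,0,0,3,0,85,0,0,0,0]
}}

```text
clock: 9.4
tool_pos: [532.9, -343.9, 10.9]
tcp_rot: [[0.993, 0.116, -0.001], [0.116, -0.993, 0.001], [-0.001, -0.001, -1.0]]
contact_force: [-0.4, 0.6, -0.5]
gripper_width: 56.8
finger_force: 0.0
```

{"fn": "apply_moves", "kwargs": {
  "increments": [130,0,0,0,0,200,0,0,0,0,200,0,0,0,0,200,0,0,0,0],
  "squeeze": 25
}}

```text
clock: 9.73
tool_pos: [533.5, -344.3, 12.0]
tcp_rot: [[0.993, 0.116, 0.0], [0.116, -0.993, -0.0], [0.0, 0.0, -1.0]]
contact_force: [-0.0, 0.2, 0.3]
gripper_width: 39.2
finger_force: 26.3
```

{"fn": "apply_moves", "kwargs": {
  "increments": [200,0,0,-5,0,200,0,0,-15,0,200,0,0,-25,0,200,0,0,-25,0,200,0,0,-10,0],
  "squeeze": 35
}}

```text
clock: 10.15
tool_pos: [534.6, -345.0, 95.4]
tcp_rot: [[0.993, 0.116, 0.003], [0.116, -0.993, -0.002], [0.003, 0.002, -1.0]]
contact_force: [0.7, -0.5, -1.7]
gripper_width: 39.0
finger_force: 36.3
```

{"fn": "apply_moves", "kwargs": {
  "increments": [200,4,-12,0,0,200,8,-25,0,0,200,11,-35,0,0,200,11,-35,0,0,200,11,-35,0,0]
}}

```text
clock: 10.57
tool_pos: [560.8, -195.8, 90.5]
tcp_rot: [[0.993, 0.115, -0.002], [0.115, -0.993, 0.001], [-0.002, -0.001, -1.0]]
contact_force: [0.9, 0.8, -1.4]
gripper_width: 39.1
finger_force: 36.3
```

{"fn": "apply_moves", "kwargs": {
  "increments": [200,11,-35,0,0,200,11,-35,0,0,200,11,-35,0,0,200,11,-35,0,0,200,11,-30,0,0]
}}

```text
clock: 10.98
tool_pos: [595.4, -19.7, 90.6]
tcp_rot: [[0.993, 0.117, -0.002], [0.117, -0.993, 0.001], [-0.002, -0.001, -1.0]]
contact_force: [1.5, -0.1, -1.2]
gripper_width: 39.1
finger_force: 36.3
```

{"fn": "apply_moves", "kwargs": {
  "increments": [200,6.4,-20,0,-1,200,0,0,0,-2,200,0,0,0,0,200,0,0,0,0,200,0,0,0,0]
}}

```text
clock: 11.4
tool_pos: [599.9, -2.4, 91.2]
tcp_rot: [[0.986, 0.167, -0.001], [0.167, -0.986, 0.0], [-0.001, -0.0, -1.0]]
contact_force: [0.0, -0.4, -1.6]
gripper_width: 39.2
finger_force: 36.3
```

```bash
python3 - <<'E'
from h import *
s=r.state();p,d=r.capture("wrist");np.savez("pics/w7.npz",p=p,d=d,**s)
cv2.imwrite("pics/w7.png",p[...,::-1]);print(s["clock"],s["tool_pos"],s["tcp_rot"],s["gripper_width"])
E
```

```text
11.4 [599.87304051  -2.35895351  91.17301557] [[ 9.86033281e-01  1.66543540e-01 -1.27176856e-03]
 [ 1.66543704e-01 -9.86034073e-01  2.32216753e-05]
 [-1.25013971e-03 -2.34702392e-04 -9.99999191e-01]] 39.172848554380174
```

View pics/w7.png

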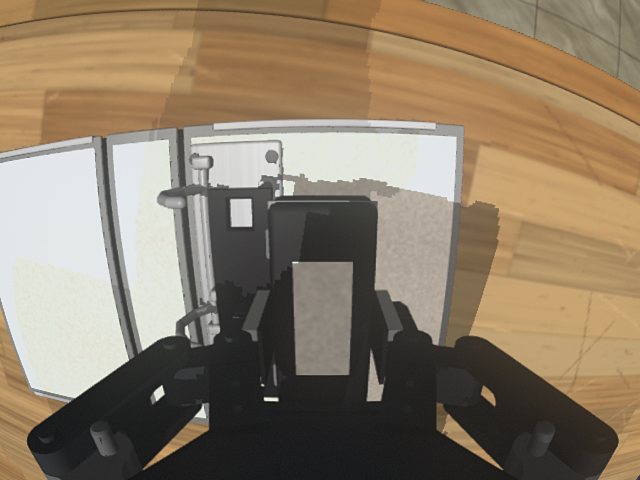

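The case is held square: far hole at px (241,212), body top's far edge at row ~203, columns 270–376; plate corner (281,142) and cover corner (463,127) are also visible. I'll compute the hole position relative to the file.

```bash
python3 - <<'E'
from h import *
t=np.load("pics/w7.npz");p=t["p"];s={k:t[k] for k in("tool_pos","tcp_rot")}
a=np.radians(9.66);R=np.array([[np.cos(a),-np.sin(a)],[np.sin(a),np.cos(a)]]);o=np.array([596.2,30.8])
m=(p.min(2)>100).astype(np.uint8);w=np.zeros_like(m);w[190:236,222:262]=1
n,l,st,c=cv2.connectedComponentsWithStats(m*w);i=l[212,241];print("hole",st[i],c[i])
zb=s["tool_pos"][2]-12.0
def f(uv,z):return ((plane("wrist",uv,z,s)[:,:2]-o)@R).round(1)
print("hole file",f(c[i],zb+10),"expect 40,0 when aligned")
x0,y0,ww,hh=st[i][:4]
print("hole edges",f([(x0,y0+hh/2),(x0+ww,y0+hh/2),(x0+ww/2,y0),(x0+ww/2,y0+hh)],zb+12))
print("body far edge top",f([(270,203),(376,203)],zb+26),"expect 46; -53..-13")
C=cloud("wrist",t["d"],s);F=np.dstack([(C[...,:2]-o)@R,C[...,2]])
q=F[215:255,300:350].reshape(-1,3);print("body top z",np.median(q[:,2]),zb+26)
q=F[245:280,222:250].reshape(-1,3);print("strip z",np.median(q[:,2]),zb+12)
mm=(abs(F[...,2]-(zb+26))<6)&(F[...,0]>20);b=cv2.minAreaRect(F[mm][:,:2].astype(np.float32));print(b)
mm=(abs(F[...,2]-(zb+12))<4)&(F[...,0]>10)&(F[...,1]>-12)&(F[...,1]<25);print(np.percentile(F[mm],[1,99],axis=0).round(1))
print("plate corner",f((281,142),9),"68,-9","cover",f((463,127),3),"80,-125")
print("screw",f((271,156),10))
tp=(s["tool_pos"][:2]-o)@R;print("tool file",tp)
E
```

```text
hole [230 198  23  29 620] [240.75483871 212.36129032]
hole file [[39.5 -0.4]] expect 40,0 when aligned
hole edges [[39.9  3.6]
 [39.8 -5.8]
 [45.7 -1.4]
 [34.  -0.8]]
body far edge top [[ 45.9 -14.8]
 [ 45.8 -52.1]] expect 46; -53..-13
body top z 105.05766013174791 105.1730155698123
strip z 91.12275583357348 91.1730155698123
((32.88555908203125, -32.40061950683594), (25.74614143371582, 41.78641891479492), 0.0019593951292335987)
[[ 10.4 -11.3  88.9]
 [ 49.3  12.7  92.4]]
plate corner [[67.  -8.4]] 68,-9 cover [[  79.5 -123.3]] 80,-125
screw [[58.7 -2.4]]
tool file [ -1.94315184 -33.30512851]
```

{"fn": "apply_moves", "kwargs": {
  "increments": [200,0.5,-1.3,8,0,200,0,0,10,0,200,0,0,10,0,200,0,0,7,0,200,0,0,0,0]
}}

```text
clock: 11.87
tool_pos: [599.3, -1.0, 54.4]
tcp_rot: [[0.986, 0.168, -0.004], [0.168, -0.986, 0.0], [-0.004, -0.001, -1.0]]
contact_force: [-0.9, 0.0, -2.6]
gripper_width: 38.8
finger_force: 36.2
```

{"fn": "apply_moves", "kwargs": {
  "increments": [200,0,0,0,0,200,0,0,0,0,200,0,0,0,0]
}}

```text
clock: 12.12
tool_pos: [601.2, -0.8, 57.3]
tcp_rot: [[0.986, 0.168, 0.001], [0.168, -0.986, 0.0], [0.001, 0.0, -1.0]]
contact_force: [-0.2, 0.5, -1.7]
gripper_width: 39.4
finger_force: 36.2
```

```bash
python3 - <<'E'
from h import *
s=r.state();p,d=r.capture("wrist");np.savez("pics/w8.npz",p=p,d=d,**s)
cv2.imwrite("pics/w8.png",cv2.resize(p[100:300,140:420,::-1],(784,560),interpolation=cv2.INTER_CUBIC))
a=np.radians(9.66);R=np.array([[np.cos(a),-np.sin(a)],[np.sin(a),np.cos(a)]]);o=np.array([596.2,30.8])
print((s["tool_pos"][:2]-o)@R,s["tool_pos"],s["contact_force"],np.degrees(np.arctan2(s["tcp_rot"][1,0],s["tcp_rot"][0,0])))
zb=s["tool_pos"][2]-12
for x in (40,):print("tip",proj("wrist",np.r_[o+R@[x,0],45],s),"base",proj("wrist",np.r_[o+R@[x,0],9],s))
E
```

```text
[ -0.38040451 -31.96014595] [601.18793975  -0.77081079  57.28465096] [-0.24765852  0.45816426 -1.71066442] 9.667277229829047
tip [[248.27719414 210.18022005]] base [[261.5580275  197.51098693]]
```

View pics/w8.png

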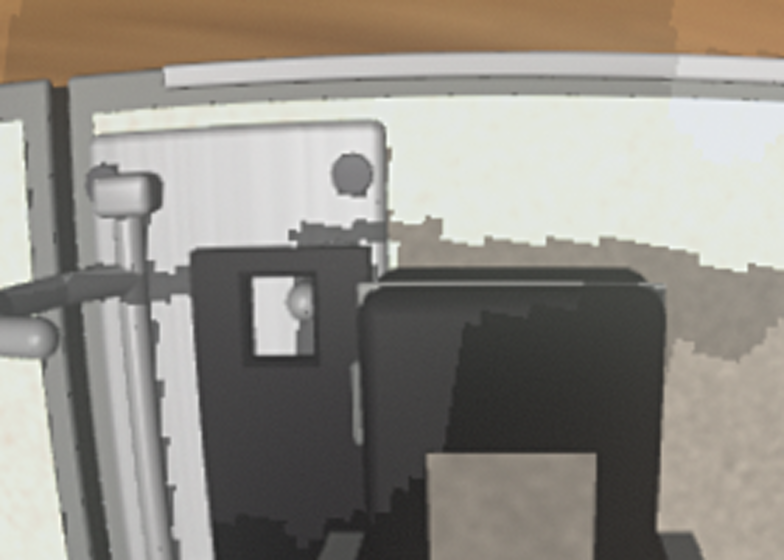

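The post tip shows through the far hole at crop (302,300), matching its projection, and my calculation puts the hole centre within about 1 mm of the post. I'll lower slowly and watch the force.

{"fn": "apply_moves", "kwargs": {
  "increments": [200,0,0,3,0,200,0,0,3,0,200,0,0,3,0,200,0,0,3,0,200,0,0,2,0]
}}

```text
clock: 12.58
tool_pos: [600.5, -0.7, 42.3]
tcp_rot: [[0.986, 0.168, -0.001], [0.168, -0.986, 0.0], [-0.001, -0.0, -1.0]]
contact_force: [0.3, 0.0, -1.8]
gripper_width: 39.2
finger_force: 36.3
```

{"fn": "apply_moves", "kwargs": {
  "increments": [200,0,0,0,0,200,0,0,0,0]
}}

```text
clock: 12.75
tool_pos: [600.7, -0.8, 42.7]
tcp_rot: [[0.986, 0.168, -0.0], [0.168, -0.986, 0.0], [-0.0, -0.0, -1.0]]
contact_force: [-0.0, 0.7, -1.4]
gripper_width: 39.1
finger_force: 36.3
```

Both holes are past the tips (strip underside at about 39 mm, tips at 45) with no contact force, so I continue.

{"fn": "apply_moves", "kwargs": {
  "increments": [200,0,0,4,0,200,0,0,4,0,200,0,0,4,0,200,0,0,4,0,200,0,0,2,0]
}}

```text
clock: 13.17
tool_pos: [600.4, -0.8, 24.1]
tcp_rot: [[0.986, 0.168, -0.001], [0.168, -0.986, 0.0], [-0.001, -0.0, -1.0]]
contact_force: [0.3, 0.0, -1.7]
gripper_width: 38.9
finger_force: 36.3
```

{"fn": "apply_moves", "kwargs": {
  "increments": [200,0,0,3,0,200,0,0,2,0,200,0,0,2,0,200,0,0,0,0,200,0,0,0,0]
}}

```text
clock: 13.58
tool_pos: [600.8, -0.8, 17.8]
tcp_rot: [[0.986, 0.168, -0.0], [0.168, -0.986, 0.0], [-0.0, -0.0, -1.0]]
contact_force: [0.4, -0.8, -2.1]
gripper_width: 39.0
finger_force: 36.3
```

{"fn": "apply_moves", "kwargs": {
  "increments": [200,0,0,1,0,200,0,0,1,0,200,0,0,0.5,0,200,0,0,0,0]
}}

```text
clock: 13.92
tool_pos: [600.8, -0.8, 15.3]
tcp_rot: [[0.986, 0.168, -0.0], [0.168, -0.986, 0.0], [-0.0, -0.0, -1.0]]
contact_force: [0.8, -0.5, -1.2]
gripper_width: 38.8
finger_force: 36.3
```

{"fn": "apply_moves", "kwargs": {
  "increments": [200,0,0,0.5,0,200,0,0,0,0,200,0,0,0,0]
}}

```text
clock: 14.17
tool_pos: [600.9, -0.8, 15.0]
tcp_rot: [[0.986, 0.168, 0.0], [0.168, -0.986, 0.0], [0.0, -0.0, -1.0]]
contact_force: [-0.5, -0.0, 0.8]
gripper_width: 38.9
finger_force: 36.4
```

Contact force has swung to +0.8 N, so the case rests on the cover. I'll release it, rise clear and go above the raised paddle.

{"fn": "apply_moves", "kwargs": {
  "increments": [100,0,0,0,0,100,0,0,0,0,100,0,0,0,0,100,0,0,-10,0,100,0,0,-20,0]
}}

```text
clock: 14.58
tool_pos: [599.3, -0.8, 43.7]
tcp_rot: [[0.986, 0.168, -0.004], [0.168, -0.986, 0.0], [-0.004, -0.001, -1.0]]
contact_force: [0.6, -0.6, 0.2]
gripper_width: 51.6
finger_force: 0.0
```

{"fn": "apply_moves", "kwargs": {
  "increments": [100,0,0,-30,0,100,0,0,-40,0,100,0,0,-40,0,100,0,0,-40,0,100,-10,-7,-20,0]
}}

```text
clock: 15.0
tool_pos: [592.2, 3.9, 220.7]
tcp_rot: [[0.986, 0.167, 0.007], [0.167, -0.986, -0.0], [0.007, 0.001, -1.0]]
contact_force: [-0.4, 0.1, 0.1]
gripper_width: 52.2
finger_force: 0.0
```

{"fn": "apply_moves", "kwargs": {
  "increments": [100,-25,-10,0,0,100,-30,-10,0,0,100,-25,-10,0,0,100,0,-10,0,0,100,0,0,0,0]
}}

```text
clock: 15.42
tool_pos: [503.3, 31.4, 216.3]
tcp_rot: [[0.986, 0.169, 0.002], [0.169, -0.986, 0.001], [0.002, -0.0, -1.0]]
contact_force: [0.5, 0.2, 0.2]
gripper_width: 51.8
finger_force: 0.0
```

{"fn": "apply_moves", "kwargs": {
  "increments": [100,0,0,0,0,100,0,0,0,0]
}}

```text
clock: 15.58
tool_pos: [505.3, 30.3, 215.2]
tcp_rot: [[0.986, 0.168, 0.001], [0.168, -0.986, -0.0], [0.001, 0.0, -1.0]]
contact_force: [-0.2, -0.4, -0.1]
gripper_width: 51.9
finger_force: 0.0
```

```bash
cat > m.py <<'E'
from h import *
a=np.radians(9.66);R=np.array([[np.cos(a),-np.sin(a)],[np.sin(a),np.cos(a)]]);o=np.array([596.2,30.8])
def look(v=True):
    s=r.state();p,d=r.capture("wrist");C=cloud("wrist",d,s);F=np.dstack([(C[...,:2]-o)@R,C[...,2]])
    print("t",s["clock"],"tool file",((s["tool_pos"][:2]-o)@R).round(1),s["tool_pos"][2].round(1))
    return s,p,d,F
E
python3 - <<'E'
from m import *
s,p,d,F=look();np.savez("pics/w9.npz",p=p,d=d,**s)
def q(x0,x1,y0,y1,z0,z1):
    m=(F[...,0]>x0)&(F[...,0]<x1)&(F[...,1]>y0)&(F[...,1]<y1)&(F[...,2]>z0)&(F[...,2]<z1);return F[m]
b=q(-60,60,-70,0,22,40);print("case top",len(b),np.median(b[:,2]),cv2.minAreaRect(b[:,:2].astype(np.float32)))
b=q(-49,49,-11,12,6,21);print("strip",np.median(b[:,2]),np.percentile(b,[1,99],axis=0).round(1))
b=q(-115,-70,-10,40,75,130);print("paddle",len(b),np.percentile(b,[1,50,99],axis=0).round(1))
b=q(-48,48,20,70,55,80);print("ring",np.percentile(b,[1,99],axis=0).round(1))
E
```

```text
t 15.5833 tool file [-89.7  14.8] 215.2
case top 4628 28.931040695072966 ((0.39093780517578125, -27.04204750061035), (91.77085876464844, 52.88017654418945), 0.28200751543045044)
strip 14.869930471304315 [[-47.9 -10.5   9.4]
 [ 47.6  11.7  16.8]]
paddle 953 [[-97.3   4.8  76. ]
 [-88.5  15.2 104.6]
 [-79.3  25.7 114.8]]
ring [[-42.   32.2  55.2]
 [ 42.9  52.5  69.9]]
```

The case lies flat (top at 29 mm, strip at 15 mm), and the rings and lever are still open. Down to pinch the paddle.

{"fn": "apply_moves", "kwargs": {
  "increments": [100,-1,-0.5,25,0,100,0,0,30,0,100,0,0,30,0,100,0,0,25,0,100,0,0,12,0]
}}

```text
clock: 16.05
tool_pos: [502.1, 30.2, 89.5]
tcp_rot: [[0.986, 0.167, -0.004], [0.167, -0.986, -0.0], [-0.004, -0.0, -1.0]]
contact_force: [-0.7, -0.0, -0.2]
gripper_width: 51.6
finger_force: 0.0
```

{"fn": "apply_moves", "kwargs": {
  "increments": [100,0,0,7,0,100,0,0,0,0,100,0,0,0,0,100,0,0,0,0]
}}

```text
clock: 16.38
tool_pos: [504.1, 30.7, 86.8]
tcp_rot: [[0.986, 0.168, 0.001], [0.168, -0.986, 0.0], [0.001, 0.0, -1.0]]
contact_force: [-0.3, 0.6, 0.5]
gripper_width: 52.1
finger_force: 0.0
```

{"fn": "apply_moves", "kwargs": {
  "increments": [200,0,0,0,0,255,0,0,0,0,255,0,0,0,0,255,0,0,0,0],
  "squeeze": 35
}}

```text
clock: 16.72
tool_pos: [503.7, 30.5, 86.7]
tcp_rot: [[0.986, 0.168, 0.002], [0.168, -0.986, -0.001], [0.001, 0.001, -1.0]]
contact_force: [-1.1, -2.8, 5.6]
gripper_width: 21.2
finger_force: 34.6
```

{"fn": "apply_moves", "kwargs": {
  "increments": [255,-3.4,0,1.5,0,255,-3.3,0,1.7,0,255,-3.2,0,1.8,0,255,-3.1,0,2,0,255,-3.1,0,2.1,0]
}}

```text
clock: 17.13
tool_pos: [492.7, 28.3, 80.3]
tcp_rot: [[0.986, 0.168, 0.012], [0.168, -0.986, 0.001], [0.012, 0.001, -1.0]]
contact_force: [6.5, -0.4, 23.1]
gripper_width: 21.3
finger_force: 38.7
```

{"fn": "apply_moves", "kwargs": {
  "increments": [255,-3,0,2.3,0,255,-2.8,0,2.5,0,255,-2.7,0,2.6,0,255,-2.6,0,2.7,0,255,-2.4,0,2.8,0]
}}

```text
clock: 17.55
tool_pos: [479.0, 25.8, 67.8]
tcp_rot: [[0.986, 0.168, 0.011], [0.168, -0.986, 0.0], [0.011, 0.002, -1.0]]
contact_force: [2.0, -1.6, 27.7]
gripper_width: 21.2
finger_force: 42.8
```

Vertical force of 28 N is higher than I want, and much of it is radial because my arc is slightly tight. I'll relax outward and check.

{"fn": "apply_moves", "kwargs": {
  "increments": [255,-1.5,0,-1.5,0,255,-0.7,0,-0.7,0,255,0,0,0,0]
}}

```text
clock: 17.8
tool_pos: [479.0, 25.8, 68.3]
tcp_rot: [[0.986, 0.168, 0.014], [0.168, -0.986, 0.001], [0.014, 0.002, -1.0]]
contact_force: [21.3, 0.6, -6.1]
gripper_width: 21.3
finger_force: 39.5
```

```bash
cat >> m.py <<'E'
def lev(off=14):
    s=r.state();t=(s["tool_pos"][:2]-o)@R;z=s["tool_pos"][2]+off;dx,dz=t[0]+66,z-30;th=np.arctan2(dz,-dx);f=s["contact_force"];fx=R[:,0]@f[:2]
    print("paddle",t[0].round(1),round(z,1),"angle",th.round(3),"r",np.hypot(dx,dz).round(1),"F tang",(fx*np.sin(th)+f[2]*np.cos(th)).round(1),"rad",(-fx*np.cos(th)+f[2]*np.sin(th)).round(1),"torque",s["wrist_torque"].round(2))
E
python3 -c "
from m import *
lev()"
```

```text
paddle -116.4 82.3 angle 0.804 r 72.6 F tang 11.0 rad -19.0 torque [-0.04 -3.8   0.11]
```

{"fn": "apply_moves", "kwargs": {
  "increments": [255,1.1,0,1.1,0,255,0,0,0,0]
}}

```text
clock: 17.97
tool_pos: [478.6, 25.7, 67.7]
tcp_rot: [[0.986, 0.168, 0.011], [0.168, -0.986, 0.0], [0.011, 0.002, -1.0]]
contact_force: [9.8, -1.3, 11.4]
gripper_width: 21.0
finger_force: 41.5
```

```bash
python3 -c "
from m import *
lev(16)"
```

```text
paddle -116.8 83.7 angle 0.813 r 73.9 F tang 14.7 rad 1.8 torque [-0.32 -2.22  0.06]
```

{"fn": "apply_moves", "kwargs": {
  "increments": [255,-2.6,0,2.6,0,255,-2.5,0,2.7,0,255,0,0,0,0]
}}

```text
clock: 18.22
tool_pos: [473.5, 24.8, 62.6]
tcp_rot: [[0.986, 0.168, 0.012], [0.168, -0.986, 0.0], [0.012, 0.002, -1.0]]
contact_force: [9.1, -1.2, 15.6]
gripper_width: 21.3
finger_force: 41.6
```

```bash
python3 -c "
from m import *
lev(16)"
```

```text
paddle -122.0 78.6 angle 0.715 r 74.1 F tang 17.6 rad 3.6 torque [-0.18 -2.02  0.02]
```

{"fn": "apply_moves", "kwargs": {
  "increments": [255,-2.7,0,2.6,0,255,-2.3,0,2.9,0,255,0,0,0,0]
}}

```text
clock: 18.47
tool_pos: [468.4, 23.9, 56.9]
tcp_rot: [[0.986, 0.168, 0.011], [0.168, -0.986, 0.0], [0.011, 0.002, -1.0]]
contact_force: [9.8, -1.8, 14.1]
gripper_width: 21.0
finger_force: 41.0
```

```bash
python3 -c "
from m import *
lev(16)"
```

```text
paddle -127.1 72.9 angle 0.612 r 74.7 F tang 17.0 rad 0.5 torque [-0.3  -1.92  0.02]
```

{"fn": "apply_moves", "kwargs": {
  "increments": [255,-2.1,0,3,0,255,-1.9,0,3.1,0,255,0,0,0,0]
}}

```text
clock: 18.72
tool_pos: [463.8, 23.1, 50.6]
tcp_rot: [[0.986, 0.168, 0.01], [0.168, -0.986, -0.0], [0.01, 0.002, -1.0]]
contact_force: [6.5, -3.5, 16.8]
gripper_width: 21.4
finger_force: 40.6
```

```bash
python3 -c "
from m import *
lev(16)"
```

```text
paddle -131.8 66.6 angle 0.507 r 75.3 F tang 17.5 rad 3.1 torque [-0.54 -1.58  0.04]
```

{"fn": "apply_moves", "kwargs": {
  "increments": [255,-1.9,0,3.3,0,255,-1.7,0,3.4,0,255,0,0,0,0]
}}

```text
clock: 18.97
tool_pos: [459.7, 22.3, 43.6]
tcp_rot: [[0.986, 0.168, 0.009], [0.168, -0.986, -0.001], [0.009, 0.002, -1.0]]
contact_force: [5.5, -3.8, 15.6]
gripper_width: 21.0
finger_force: 39.4
```

{"fn": "apply_moves", "kwargs": {
  "increments": [255,-1.4,0,3.5,0,255,-1.2,0,3.5,0,255,0,0,0,0]
}}

```text
clock: 19.22
tool_pos: [456.4, 21.7, 36.3]
tcp_rot: [[0.986, 0.168, 0.007], [0.168, -0.986, -0.001], [0.007, 0.002, -1.0]]
contact_force: [5.3, -5.4, 15.5]
gripper_width: 21.5
finger_force: 37.5
```

```bash
python3 -c "
from m import *
lev(16)"
```

```text
paddle -139.3 52.3 angle 0.295 r 76.6 F tang 16.1 rad 0.4 torque [-0.83 -0.94 -0.01]
```

{"fn": "apply_moves", "kwargs": {
  "increments": [255,-1,0,3.6,0,255,-0.8,0,3.6,0,255,0,0,0,0]
}}

```text
clock: 19.47
tool_pos: [453.8, 21.2, 28.8]
tcp_rot: [[0.986, 0.167, 0.006], [0.167, -0.986, -0.001], [0.006, 0.002, -1.0]]
contact_force: [1.2, -5.7, 15.3]
gripper_width: 21.2
finger_force: 35.1
```

{"fn": "apply_moves", "kwargs": {
  "increments": [255,-0.5,0,3.7,0,255,-0.4,0,3.7,0,255,0,0,0,0]
}}

```text
clock: 19.72
tool_pos: [452.2, 20.9, 21.0]
tcp_rot: [[0.986, 0.167, 0.004], [0.167, -0.986, -0.002], [0.004, 0.002, -1.0]]
contact_force: [0.2, -6.9, 13.5]
gripper_width: 21.1
finger_force: 33.5
```

```bash
python3 -c "
from m import *
lev(16)"
```

```text
paddle -143.6 37.0 angle 0.091 r 77.9 F tang 13.4 rad 2.2 torque [-1.08 -0.33 -0.02]
```

{"fn": "apply_moves", "kwargs": {
  "increments": [255,-0.2,0.3,2.5,0,255,0,0.3,2.5,0,255,0,0.3,1,0,255,0,0,0,0]
}}

```text
clock: 20.05
tool_pos: [451.4, 20.2, 15.0]
tcp_rot: [[0.986, 0.168, 0.003], [0.168, -0.986, -0.001], [0.003, 0.002, -1.0]]
contact_force: [-2.1, -5.2, 14.1]
gripper_width: 21.1
finger_force: 33.5
```

{"fn": "apply_moves", "kwargs": {
  "increments": [255,0,0,1.5,0,255,0,0,1.5,0,255,0,0,0,0]
}}

```text
clock: 20.3
tool_pos: [451.1, 20.3, 11.8]
tcp_rot: [[0.986, 0.168, 0.002], [0.168, -0.986, -0.001], [0.002, 0.001, -1.0]]
contact_force: [-1.4, -4.2, 11.8]
gripper_width: 21.1
finger_force: 33.5
```

{"fn": "apply_moves", "kwargs": {
  "increments": [120,0,0,0,0,120,0,0,0,0,120,0,0,0,0,120,0,0,-15,0,120,0,0,-20,0]
}}

```text
clock: 20.72
tool_pos: [448.7, 20.9, 44.9]
tcp_rot: [[0.986, 0.168, -0.004], [0.168, -0.986, 0.0], [-0.004, -0.001, -1.0]]
contact_force: [1.3, 0.0, 0.9]
gripper_width: 45.4
finger_force: 0.0
```

{"fn": "apply_moves", "kwargs": {
  "increments": [255,3,-1,-10,0,255,0,0,0,0,255,0,0,0,0,255,0,0,0,0,255,0,0,0,0]
}}

```text
clock: 21.13
tool_pos: [453.8, 21.4, 55.7]
tcp_rot: [[0.986, 0.168, 0.002], [0.168, -0.986, -0.002], [0.001, 0.002, -1.0]]
contact_force: [1.7, -6.5, 5.2]
gripper_width: 20.5
finger_force: 34.4
```

```bash
python3 - <<'E'
from m import *
s,p,d,F=look()
def q(x0,x1,y0,y1,z0,z1):
    m=(F[...,0]>x0)&(F[...,0]<x1)&(F[...,1]>y0)&(F[...,1]<y1)&(F[...,2]>z0)&(F[...,2]<z1);return F[m]
for x0 in(-125,-115,-105,-95):
    b=q(x0,x0+10,8,22,22,60);print(x0,len(b),np.median(b,0).round(1) if len(b) else 0)
for x in(-40,40):
    b=q(x-5,x+5,-12,48,44,75)
    print("ring",x,len(b),np.percentile(b,[1,50,99],axis=0).round(1).tolist() if len(b) else 0)
print(s["gripper_width"],s["contact_force"])
E
```

```text
t 21.1333 tool file [-142.    14.6] 55.7
-125 728 [-121.1   15.2   50.5]
-115 593 [-110.    14.9   47.2]
-105 581 [-100.1   15.4   44.3]
-95 562 [-90.3  14.9  41.5]
ring -40 1395 [[-42.5, -1.0, 44.2], [-40.1, 21.3, 57.1], [-36.9, 41.3, 61.5]]
ring 40 0 0
20.4575623828433 [ 1.65636663 -6.50048754  5.23285302]
```

The lever root is still about 0.28 rad up, and the fingers re-caught the paddle's top edge. I'll open, rise, close clear of it and press from above.

{"fn": "apply_moves", "kwargs": {
  "increments": [140,0,0,0,0,140,0,0,0,0,140,0,0,0,0,140,0,0,-15,0,140,0,0,-15,0]
}}

```text
clock: 21.6
tool_pos: [451.7, 22.4, 85.0]
tcp_rot: [[0.986, 0.168, -0.003], [0.168, -0.986, 0.0], [-0.003, -0.001, -1.0]]
contact_force: [0.3, -0.0, -0.1]
gripper_width: 38.6
finger_force: 0.0
```

{"fn": "apply_moves", "kwargs": {
  "increments": [255,1,0,0,0,255,0,0,0,0,255,0,0,0,0,255,0,0,0,0,255,0,0,0,0]
}}

```text
clock: 22.02
tool_pos: [453.3, 22.5, 85.0]
tcp_rot: [[0.986, 0.168, -0.001], [0.168, -0.986, 0.0], [-0.001, -0.0, -1.0]]
contact_force: [0.5, 0.2, 0.1]
gripper_width: -0.1
finger_force: 0.0
```

```bash
cat >> m.py <<'E'
def chk():
    s,p,d,F=look()
    def q(x0,x1,y0,y1,z0,z1):
        m=(F[...,0]>x0)&(F[...,0]<x1)&(F[...,1]>y0)&(F[...,1]<y1)&(F[...,2]>z0)&(F[...,2]<z1);return F[m]
    b=q(-125,-88,9,21,22,70);k=np.polyfit(b[:,0],b[:,2],1);print("lever slope",-k[0].round(3),"z at -110",np.polyval(k,-110).round(1),len(b))
    b=q(-45,-35,-12,48,44,75);print("ring",np.percentile(b,[1,50,99],axis=0).round(1).tolist() if len(b) else 0)
    b=q(-180,-127,0,30,20,90);b=b[b[:,2]<s["tool_pos"][2]-2];print("paddle",len(b),np.percentile(b,[5,50,95],axis=0).round(1).tolist() if len(b) else 0)
    print(s["gripper_width"],s["contact_force"].round(1));return s,p,d,F
E
python3 -c "
from m import *
chk()"
```

```text
t 22.0167 tool file [-142.2   15.8] 85.0
lever slope 0.383 z at -110 49.3 1634
ring [[-42.6, -0.8, 44.1], [-39.9, 21.9, 57.0], [-36.6, 41.3, 61.2]]
paddle 1551 [[-143.5, 5.1, 57.4], [-135.0, 14.7, 60.3], [-128.0, 24.8, 63.1]]
-0.08970106310682636 [0.5 0.2 0.1]
```

The pads had slipped on the paddle and the root is at about 0.36 rad. Pressing from the top with closed fingertips will fix that.

{"fn": "apply_moves", "kwargs": {
  "increments": [255,5,1,7,0,255,0,0,7,0,255,0,0,4,0,255,0,0,3,0,255,0,0,0,0]
}}

```text
clock: 22.48
tool_pos: [458.4, 22.3, 63.8]
tcp_rot: [[0.986, 0.168, -0.002], [0.168, -0.986, 0.0], [-0.002, -0.0, -1.0]]
contact_force: [-1.3, 0.6, -0.5]
gripper_width: -0.2
finger_force: 0.0
```

{"fn": "apply_moves", "kwargs": {
  "increments": [255,-0.5,0,3,0,255,-0.5,0,3,0,255,-0.5,0,3,0,255,0,0,0,0]
}}

```text
clock: 22.82
tool_pos: [457.3, 22.0, 55.8]
tcp_rot: [[0.986, 0.168, -0.0], [0.168, -0.986, -0.0], [-0.0, 0.0, -1.0]]
contact_force: [-2.2, -0.7, 9.3]
gripper_width: 0.4
finger_force: 4.1
```

{"fn": "apply_moves", "kwargs": {
  "increments": [255,-0.5,0,3,0,255,-0.5,0,3,0,255,-0.5,0,3,0,255,0,0,0,0]
}}

```text
clock: 23.15
tool_pos: [455.3, 21.6, 46.7]
tcp_rot: [[0.986, 0.168, -0.001], [0.168, -0.986, -0.0], [-0.001, 0.0, -1.0]]
contact_force: [-4.1, -1.3, 8.8]
gripper_width: -0.2
finger_force: 4.2
```

{"fn": "apply_moves", "kwargs": {
  "increments": [255,-0.3,0,3,0,255,-0.3,0,3,0,255,-0.2,0,3,0,255,0,0,0,0]
}}

```text
clock: 23.48
tool_pos: [454.2, 21.5, 37.6]
tcp_rot: [[0.986, 0.168, -0.001], [0.168, -0.986, -0.0], [-0.001, 0.0, -1.0]]
contact_force: [-4.5, -1.4, 7.5]
gripper_width: -0.3
finger_force: 3.4
```

{"fn": "apply_moves", "kwargs": {
  "increments": [255,0,0,2,0,255,0,0,2,0,255,0,0,0,0]
}}

```text
clock: 23.73
tool_pos: [454.1, 21.4, 33.6]
tcp_rot: [[0.986, 0.168, -0.002], [0.168, -0.986, -0.0], [-0.002, 0.0, -1.0]]
contact_force: [-5.0, -1.6, 6.2]
gripper_width: -0.2
finger_force: 3.5
```

{"fn": "apply_moves", "kwargs": {
  "increments": [255,0,0,1,0,255,0,0,1,0,255,0,0,0,0]
}}

```text
clock: 23.98
tool_pos: [454.1, 21.4, 31.7]
tcp_rot: [[0.986, 0.168, -0.002], [0.168, -0.986, -0.0], [-0.002, 0.0, -1.0]]
contact_force: [-5.0, -1.5, 7.9]
gripper_width: -0.0
finger_force: 3.8
```

{"fn": "apply_moves", "kwargs": {
  "increments": [255,0,0,1,0,255,0,0,1,0,255,0,0,0,0]
}}

```text
clock: 24.23
tool_pos: [454.1, 21.4, 29.8]
tcp_rot: [[0.986, 0.168, -0.002], [0.168, -0.986, -0.001], [-0.002, 0.0, -1.0]]
contact_force: [-6.4, -2.1, 9.3]
gripper_width: -0.2
finger_force: 5.3
```

{"fn": "apply_moves", "kwargs": {
  "increments": [255,0,0,1,0,255,0,0,0.5,0,255,0,0,0,0]
}}

```text
clock: 24.48
tool_pos: [454.1, 21.4, 28.5]
tcp_rot: [[0.986, 0.168, -0.001], [0.168, -0.986, -0.001], [-0.001, 0.0, -1.0]]
contact_force: [-5.8, -2.4, 12.7]
gripper_width: -0.1
finger_force: 6.4
```

{"fn": "apply_moves", "kwargs": {
  "increments": [255,0,0,1,0,255,0,0,0,0,255,0,0,0,0]
}}

```text
clock: 24.73
tool_pos: [454.2, 21.4, 27.7]
tcp_rot: [[0.986, 0.168, -0.001], [0.168, -0.986, -0.001], [-0.001, 0.0, -1.0]]
contact_force: [-7.2, -1.4, 12.6]
gripper_width: 0.0
finger_force: 7.1
```

{"fn": "apply_moves", "kwargs": {
  "increments": [255,0,0,-3,0,255,0,0,-5,0,255,0,0,-15,0,255,0,0,-25,0,255,0,0,0,0]
}}

```text
clock: 25.15
tool_pos: [457.3, 21.8, 78.5]
tcp_rot: [[0.986, 0.168, 0.005], [0.168, -0.986, 0.0], [0.005, 0.0, -1.0]]
contact_force: [1.2, -0.8, -0.4]
gripper_width: 0.3
finger_force: 0.0
```

{"fn": "apply_moves", "kwargs": {
  "increments": [255,0,0,-20,0,255,0,0,0,0,255,0,0,0,0]
}}

```text
clock: 25.4
tool_pos: [456.0, 21.8, 95.7]
tcp_rot: [[0.986, 0.168, 0.002], [0.168, -0.986, 0.0], [0.002, 0.0, -1.0]]
contact_force: [-0.4, -0.0, -0.0]
gripper_width: -0.4
finger_force: 0.0
```

```bash
python3 -c "
from m import *
s,p,d,F=chk()
m=(abs(F[...,0])<48)&(F[...,1]>-60)&(F[...,1]<-8)&(F[...,2]>22)&(F[...,2]<40);b=F[m];print('case',np.median(b[:,2]),np.percentile(b,[1,99],axis=0).round(1))
np.savez('pics/w10.npz',F=F)
"
```

```text
t 25.4 tool file [-139.8   14.6] 95.7
lever slope -0.002 z at -110 33.2 1162
ring [[-42.5, -1.9, 44.4], [-39.9, 16.0, 52.3], [-36.8, 35.0, 55.7]]
paddle 1603 [[-151.2, 5.0, 33.7], [-139.2, 14.4, 35.6], [-128.0, 24.7, 36.9]]
-0.3582800601167092 [-0.4 -0.  -0. ]
case 29.011650408006446 [[-45.4 -51.7  22.9]
 [ 15.6 -11.3  30.9]]
```

The lever is level (slope −0.002), the paddle top is at 35.6 mm and the rings are closed. One more firm press to about 14 N will make sure the root is home.

{"fn": "apply_moves", "kwargs": {
  "increments": [255,-1,0,20,0,255,0,0,20,0,255,0,0,12,0,255,0,0,4,0,255,0,0,0,0]
}}

```text
clock: 25.87
tool_pos: [453.0, 21.5, 37.8]
tcp_rot: [[0.986, 0.168, -0.003], [0.168, -0.986, -0.0], [-0.003, -0.0, -1.0]]
contact_force: [-1.2, -0.6, -0.2]
gripper_width: -0.2
finger_force: 0.0
```

{"fn": "apply_moves", "kwargs": {
  "increments": [255,0,0,3,0,255,0,0,3,0,255,0,0,2,0,255,0,0,0,0]
}}

```text
clock: 26.2
tool_pos: [454.6, 21.5, 31.7]
tcp_rot: [[0.986, 0.168, 0.001], [0.168, -0.986, 0.0], [0.001, 0.0, -1.0]]
contact_force: [-2.2, 0.1, 7.8]
gripper_width: 0.1
finger_force: 3.7
```

{"fn": "apply_moves", "kwargs": {
  "increments": [255,0,0,1.5,0,255,0,0,1.5,0,255,0,0,0,0]
}}

```text
clock: 26.45
tool_pos: [454.6, 21.5, 29.1]
tcp_rot: [[0.986, 0.168, 0.001], [0.168, -0.986, 0.0], [0.001, 0.0, -1.0]]
contact_force: [-4.2, -1.1, 10.7]
gripper_width: 0.1
finger_force: 5.9
```

{"fn": "apply_moves", "kwargs": {
  "increments": [255,0,0,1,0,255,0,0,0.5,0,255,0,0,0,0,255,0,0,0,0]
}}

```text
clock: 26.78
tool_pos: [454.6, 21.5, 27.9]
tcp_rot: [[0.986, 0.168, 0.001], [0.168, -0.986, 0.0], [0.001, 0.0, -1.0]]
contact_force: [-4.7, -0.1, 12.3]
gripper_width: 0.1
finger_force: 6.9
```

{"fn": "apply_moves", "kwargs": {
  "increments": [255,0,0,1,0,255,0,0,0.5,0,255,0,0,0,0]
}}

```text
clock: 27.03
tool_pos: [454.7, 21.5, 26.5]
tcp_rot: [[0.986, 0.168, 0.002], [0.168, -0.986, 0.0], [0.002, 0.0, -1.0]]
contact_force: [-4.2, -0.2, 15.7]
gripper_width: 0.0
finger_force: 8.1
```

{"fn": "apply_moves", "kwargs": {
  "increments": [255,0,0,-3,0,255,0,0,-6,0,255,0,0,-20,0,255,0,0,-30,0,255,0,0,-40,0]
}}

```text
clock: 27.45
tool_pos: [452.9, 21.5, 124.1]
tcp_rot: [[0.986, 0.168, -0.003], [0.168, -0.986, -0.0], [-0.003, -0.0, -1.0]]
contact_force: [0.4, 0.7, -1.2]
gripper_width: 0.2
finger_force: 0.0
```

{"fn": "apply_moves", "kwargs": {
  "increments": [255,0,0,-30,0,255,0,0,0,0,255,0,0,0,0]
}}

```text
clock: 27.7
tool_pos: [455.8, 21.6, 156.3]
tcp_rot: [[0.986, 0.168, 0.005], [0.168, -0.986, 0.0], [0.005, 0.0, -1.0]]
contact_force: [-0.0, 0.1, -0.2]
gripper_width: -0.1
finger_force: 0.0
```

```bash
python3 -c "
from m import *
s,p,d,F=chk()
m=(abs(F[...,0])<60)&(F[...,1]>-60)&(F[...,1]<-8)&(F[...,2]>22)&(F[...,2]<40);b=F[m];print('case',np.median(b[:,2]),np.percentile(b,[1,99],axis=0).round(1))
"
```

```text
t 27.7 tool file [-140.    14.5] 156.3
lever slope -0.005 z at -110 33.2 692
ring [[-42.6, -1.6, 44.7], [-39.7, 16.2, 52.1], [-36.5, 35.0, 55.5]]
paddle 1022 [[-151.6, 5.4, 33.7], [-139.3, 14.9, 35.7], [-128.1, 25.1, 37.1]]
-0.10284387376650707 [-0.   0.1 -0.2]
case 29.021592435447985 [[-45.2 -51.3  22.9]
 [ 39.5 -11.1  31. ]]
```

The lever is home, the rings are closed and the case lies flat, with the arm clear. Handing in.

```bash
python3 -c "
from workcell import r
print(r.hand_in())"
```

```text
the job is handed in; nothing more can be done
None
```

The case is filed on both posts and lies flat on the back cover, the lever and rings are pressed fully home, and the job was handed in at about 28 s; while swinging the lever down, vertical force on the paddle briefly read 28 N (about 22 N of it bending the lever, by my estimate, against the 23 N limit).

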